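# Push the squeezed half lemon through the waste caddy's flap

### The job

Put the squeezed-out half lemon that lies on the prep board into the waste box below it: push the sprung steel flap at the back of the board inwards with one finger and keep it held well open while the other finger pushes the half lemon along the board and over its rear edge, so that it drops in. Do not grip or lift the half lemon and do not shove the flap open with it. Then draw the fingers out so that the flap springs shut, and leave the garlic and the peeler where they are.

Things in the scene. Friction and masses are not known exactly. Their poses are not given: they have to be found in the camera images.
- caddy: White enamelled waste caddy, fixed to the worktop, 318 mm deep (x), 300 mm wide (y), 166 mm high at the back behind the hinge; origin at the centre of its underside on the worktop, x points from its front to its back, z up. A wooden prep board covers its front part. Inside it is one empty box, floor at 8 mm.
- board_edge (a point): Middle of the prep board's rear edge, at its flat top, 35 mm behind and 118 mm above the caddy's origin; axes as the caddy's. The board reaches 200 mm forward and 150 mm to each side of it. Behind it is the mouth that the flap shuts: 95 mm deep to the hinge, 292 mm wide between two thin cheeks. The half lemon must go over this edge.
- flap_hinge (a point): Middle of the flap's hinge pin, which runs along the caddy's y axis, 95 mm behind the board's rear edge and 42 mm above the board's top. Pin radius 3.5 mm, knuckles and springs 6 mm.
- flap (a joint): Angle of the sloping steel flap (104 mm long, 286 mm wide, 2.5 mm thick). 0 is shut: its free edge lies at the board's rear edge and it rises backwards at 24 degrees to the hinge. It grows as the flap is pushed inwards (back and down), to 1.05 rad, where it hangs nearly upright. Springs shut it; a finger pushing it level backwards just above the board meets under 1 N at first, 5 N wide open.
- flap_edge (a point): Middle of the flap's free edge (moves with the flap); at the board's rear edge when shut.
- lemon_half: Squeezed-out half lemon, yellow dome lying cut face down on the prep board: 48 mm across, 26 mm high, about 35 g; origin at the centre of its flat underside, z up through the dome.
- garlic: Whole garlic bulb standing on the prep board, on the other side from the half lemon, 56 mm across and high; origin under its centre. Stays where it is.
- peeler: Yellow peeler lying across the front of the prep board, 170 by 25 by 18 mm; origin under its centre, x along it. Stays where it is.
Things that resemble listed ones, but are neither listed nor needed, are in the scene too. Several things have the shape of the lemon_half; the one meant has the colours described above.

How it is judged (in metres and radians):
On the way, in this order (a step that is already met when the one before it is completed fails the run):
1. a finger holds the flap open (at least 0.3 rad) while the half lemon is still on the board (value of joint flap above 0.3 rad and contact force between the fingers and flap above 0.3 N and x of lemon_half in the frame of caddy below 0.043 m and z of lemon_half in the frame of caddy above 0.108 m), for 0.1 s.
2. the half lemon has dropped through the mouth while a finger still holds the flap open (z of lemon_half in the frame of caddy below 0.08 m and contact force between the fingers and flap above 0.2 N), for 0.1 s.
At the end, for the whole second after the job is handed in: The half lemon lies at rest inside the waste box (at least 50 mm below the board's top), the flap is shut (within 0.05 rad), and the garlic and the peeler are within 20 mm of where they were (z of lemon_half in the frame of caddy below 0.068 m and x of lemon_half in the frame of caddy between -0.155 and 0.157 m and y of lemon_half in the frame of caddy between -0.147 and 0.147 m and linear speed of lemon_half below 0.03 m/s and value of joint flap below 0.05 rad and distance of each of garlic, peeler from where it was at the start of the episode below 0.02 m); the robot touches nothing.
It fails at once if the half lemon is lifted (20 mm off the board) (z of lemon_half in the frame of caddy above 0.138 m).
It fails at once if the half lemon is gripped or crushed (over 10 N from the fingers) (contact force between the fingers and lemon_half above 10 N).
It fails at once if the half lemon, still on the board, is shoved against the flap with no finger on the flap (contact force between lemon_half and flap above 0.5 N and contact force between the fingers and flap below 0.05 N and z of lemon_half in the frame of caddy above 0.113 m).
It fails at once if the garlic is knocked away (20 mm) (distance of garlic from where it was at the start of the episode above 0.02 m).
It fails at once if the peeler is pushed away (20 mm) (distance of peeler from where it was at the start of the episode above 0.02 m).
It also fails if it takes over 38 s, if anything falls off the work surface, if the arm or the gripper's body presses on something with over 40 N, if the wrist force passes 120 N, or if a joint passes its speed limit or range.

### The arm

A 6-joint arm with a two-finger parallel gripper is mounted at the origin on a cart in front of the work surface, level with it; the furniture and walls round the work are solid. World frame = base frame: x ahead of the robot, y to its left, z up, the work surface at z = 0. Lengths are in mm, angles in rad, forces in N, time in s.
With the tool pointing down it reaches from about 350 to 775 mm from the base axis. Payload 7.3 kg.
Tool frame: the origin (TCP) lies between the finger pads; the fingertips stand 14 mm ahead of it and the grasp point (between the pads) lies 5 mm behind it; z points along the fingers, y is the line along which they close (so a half turn about z gives the same grasp; the last joint's range is limited). The gripper opens to 92 mm and grips with 3 to 60 N. Pads are 19 mm wide; open, the fingers measure 130 mm over their backs; the gripper's body (75 mm by 190 mm) begins 47 mm behind the grasp point.
Start: joints at [0.975, 0.342, 1.524, -0, 1.275, -0.146], TCP at [228.251, 472.806, 240.741] pointing down, gripper open.
Joint ranges: [-2.53, 2.53], [-0.77, 2.02], [0.04, 2.7], [-1, 4.14], [0.28, 2.66], [-3.11, 3.11]. Speed limits (rad/s): [2.57, 2.57, 3.14, 3.14, 3.14, 3.14].

### API

Orientations are given as [roll, pitch, yaw] about the fixed x, y, z axes, in that order (R = Rz(yaw) Ry(pitch) Rx(roll)).
In Python, from plant import get_obs, cams, close_job gives the robot as it stands. The module is installed in compiled form; this text tells all that it offers.
- The arm moves only by the shell command python3 -m creep 'ROWS'. ROWS is JSON, a list of rows, each an object of numbers: "hand": the opening, from 0 (shut) to 1 (fully open); "tx", "ty", "tz": the shift along the tool's x, y, z in m; "spin": the turn about the tool's z in degrees. In form: [{"hand": .., "tx": .., "ty": .., "tz": .., "spin": ..}, ...]. A call has 1 to 5 rows; each row shifts and turns the commanded pose from where the row before left it, along the tool's axes as they then stand; what a row does not reach is not made up. A row lasts 1/8 s, in which the tool goes at most 62.5 mm and 10.7 degrees, less where a joint would pass 70% of its speed; a pose out of reach is approached as far as the arm can. A call is refused whole if a number of a shift passes 0.0625 or a number of a turn 10.7, either way. A call with a gripper value outside its range is refused whole. The fingers move at their own pace and stop on an object; the grip force is fixed at half the most. Time passes only in rows, so rows that do not move let the fingers close. It gives the time, the measured TCP pose, the force, the opening and the grip force at its end, in the units of the state.
- get_obs(): the state, without advancing time (a new reading comes with each control period).
- cams.capture(name): name is "side" or "top"; returns a dict with "color" (480x640x3 uint8, red, green, blue), "K" (3x3 intrinsics, pixels), "R" (3x3) and "t" (3): a world point X has camera coordinates R X + t. Camera axes: x right, y down, z forward; pixel columns grow to the right and rows downward; lengths in mm; the calibration is good to about 2 mm. A picture is of the moment at which its call begins. There is no depth.
- close_job(): hands the job in; it is judged then, once.
The state is a dict: "time": time; "joint_positions": joint angles; "dq": joint speeds; "tau": joint torques, N m; "tool_pos": TCP position; "tcp_rot": TCP orientation; "contact_force": force on the tool from outside, world axes, zero at the start; "moment": the same for the moment, N m; "grip_width": finger opening in mm; "finger_force": force on a finger pad.
Only numpy, scipy, OpenCV 4.12 (cv2) and the standard library are available. Lean on these libraries where they do the work, as an engineer would, in place of code of your own. Each camera call takes 0.05 s, during which the arm holds its last target. There are 200 camera calls.

## Working session

There is one attempt and no reset: what is moved stays moved. The work goes in short steps, Python scripts to look and compute and a shell command to move; the robot and the scene stay as the last step left them, time stands still between calls to the robot, and variables do not carry over. Pictures are saved under pics/ and viewed, at most 10 in all, crops included, and the job is handed in when it is done.

```bash
mkdir -p pics; python3 - <<'E'
from plant import get_obs,cams
import cv2,pickle
d={}
for n in("top","side"):
    c=cams.capture(n);d[n]=c
    cv2.imwrite(f"pics/{n}0.png",c["color"][:,:,::-1]);print(n,c["K"].tolist(),c["R"].round(3).tolist(),c["t"].round(1).tolist())
pickle.dump(d,open("d.pkl","wb"))
o=get_obs();print(o["time"],o["tool_pos"],o["tcp_rot"],o["grip_width"])
E
```

```text
top [[608.8341560337948, 0.0, 323.61153344762187], [0.0, 608.8341560337948, 243.66697856874424], [0.0, 0.0, 1.0]] [[-0.025, -1.0, 0.0], [-0.993, 0.025, -0.118], [0.118, -0.003, -0.993]] [376.1, 465.3, 1243.6]
side [[593.7678424195536, 0.0, 322.6299106665327], [0.0, 593.7678424195536, 237.1001601517557], [0.0, 0.0, 1.0]] [[-0.932, -0.362, 0.007], [-0.25, 0.627, -0.738], [0.263, -0.689, -0.675]] [575.1, -34.6, 1177.5]
0.1 [228.03485177 472.51466935 240.11128462] [-3.14023271e+00 -1.95252769e-04  2.69186159e+00] 91.28828484219012
```

View pics/top0.png

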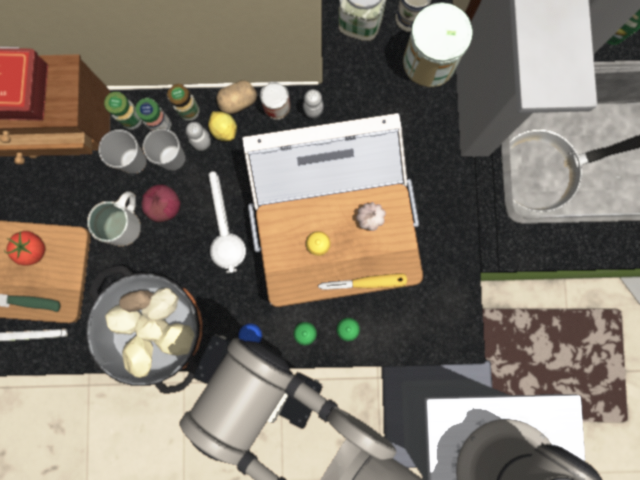

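View pics/side0.png

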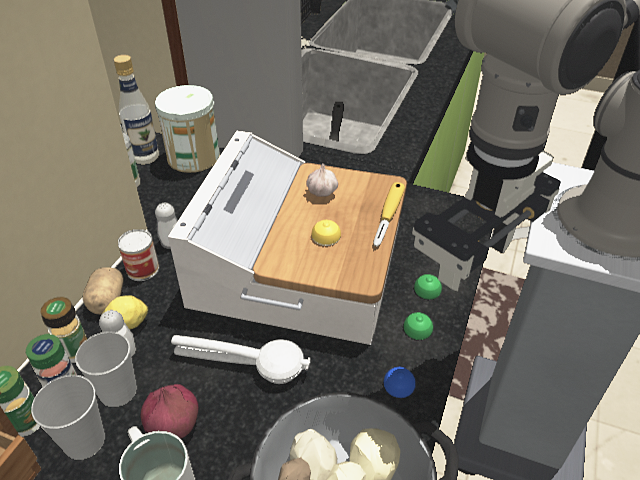

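The yellow dome on the board is at top (318,243) and side (326,232). Similar shapes are the green domes at top (305,334) and (348,329), the blue dome at (250,333) and the whole lemon at (222,126). Only the first one is yellow, a half, and on the board. Next I measure it and confirm it in a crop.

```bash
cat >h.py <<'E'
import numpy as np,cv2,pickle
def ray(c,u,v):
    d=c["R"].T@np.linalg.inv(c["K"])@np.array([u,v,1.]);return -c["R"].T@c["t"],d
def onz(c,p,z):
    o,d=ray(c,*p);return (o+d*(z-o[2])/d[2])
def tri(a,p,b,q):
    (o1,d1),(o2,d2)=ray(a,*p),ray(b,*q)
    s=np.linalg.lstsq(np.c_[d1,-d2],o2-o1,rcond=None)[0];x,y=o1+s[0]*d1,o2+s[1]*d2
    return (x+y)/2,np.linalg.norm(x-y)
def blob(c,lo,hi,box):
    h=cv2.cvtColor(c["color"],cv2.COLOR_RGB2HSV);m=cv2.inRange(h,lo,hi);k=np.zeros_like(m);x0,y0,x1,y1=box;k[y0:y1,x0:x1]=m[y0:y1,x0:x1]
    return max(cv2.findContours(k,cv2.RETR_EXTERNAL,cv2.CHAIN_APPROX_NONE)[0],key=cv2.contourArea)
def cen(k):
    m=cv2.moments(k);return m["m10"]/m["m00"],m["m01"]/m["m00"]
E
python3 - <<'E'
from h import *
d=pickle.load(open("d.pkl","rb"));T,S=d["top"],d["side"]
# board in top view on z=118
k=blob(T,(5,60,60),(24,220,255),(235,170,440,310))
w=np.array([onz(T,p[0],118)[:2] for p in k],np.float32)
r=cv2.minAreaRect(w);print("board",r,cv2.boxPoints(r).tolist())
kl=blob(T,(22,170,120),(32,255,255),(295,225,340,262));ks=blob(S,(22,170,120),(32,255,255),(305,210,350,250))
a,b=cen(kl),cen(ks);print("lemon px",a,b,cv2.boundingRect(kl),"plane",onz(T,a,130),onz(S,b,130),"tri",tri(T,a,S,b))
print("garlic",onz(T,(369,216),140)); print("peeler", [onz(T,p,127).round() for p in((322,286),(405,281))])
print("hinge/back corners at z166",[onz(T,p,166).round() for p in((244,140),(400,118))])
i=T["color"][170:310,220:440,::-1];cv2.imwrite("pics/crop.png",cv2.resize(i,None,fx=3.5,fy=3.5,interpolation=cv2.INTER_CUBIC))
E
```

```text
board ((461.0158996582031, 335.03857421875), (202.4479217529297, 304.19921875), 7.574368476867676) [[340.62646484375, 472.4684143066406], [380.723876953125, 170.9234619140625], [581.4053344726562, 197.60873413085938], [541.3079223632812, 499.1536865234375]]Traceback (most recent call last):
  File "<stdin>", line 7, in <module>
  File "h.py", line 12, in blob
    return max(cv2.findContours(k,cv2.RETR_EXTERNAL,cv2.CHAIN_APPROX_NONE)[0],key=cv2.contourArea)
ValueError: max() iterable argument is empty
```

```bash
python3 - <<'E'
from h import *
d=pickle.load(open("d.pkl","rb"));T,S=d["top"],d["side"]
h=cv2.cvtColor(T["color"],cv2.COLOR_RGB2HSV);print(h[243,318],h[225,318]);h=cv2.cvtColor(S["color"],cv2.COLOR_RGB2HSV);print(h[232,326])
lo,hi=(20,150,90),(34,255,255)
kl=blob(T,lo,hi,(295,225,340,262));ks=blob(S,lo,hi,(305,210,350,250))
a,b=cen(kl),cen(ks);print("lemon px",a,b,cv2.boundingRect(kl),cv2.boundingRect(ks),"plane",onz(T,a,128),onz(S,b,128),"tri",tri(T,a,S,b))
g=onz(T,(369,216),145)
yaw=np.radians(7.57);E=np.array([561.4,348.4]);M=np.array([[np.cos(yaw),np.sin(yaw)],[-np.sin(yaw),np.cos(yaw)]])
f=lambda p:(M@(p[:2]-E)).round(1)
print("edge-frame lemon",f(onz(T,a,128)),f(onz(S,b,128)),"garlic",f(g),"peeler",[f(onz(T,p,127)) for p in((320,286),(406,281))],"back",[f(onz(T,p,166)) for p in((244,140),(400,118))])
i=T["color"][170:310,220:440,::-1];cv2.imwrite("pics/crop.png",cv2.resize(i,None,fx=3.5,fy=3.5,interpolation=cv2.INTER_CUBIC))
E
```

```text
[ 28 130 253] [ 16 121 232]
[ 29 110 247]
lemon px (317.74643157010917, 242.98614609571788) (330.38967136150234, 239.81690140845072) (306, 232, 24, 23) (315, 232, 26, 12) plane [464.32831499 375.75386242 128.        ] [452.25358406 392.32992983 128.        ] tri (array([462.61874714, 374.95218287, 110.50290235]), np.float64(7.792062250560194))
edge-frame lemon [-92.6  39.9] [-102.4   57.9] garlic [-58.9 -64.4] peeler [array([-174.8,   48.5]), array([-191.1, -115.1])] back [array([119.1, 147.8]), array([ 115.2, -151.9])]
```

View pics/crop.png

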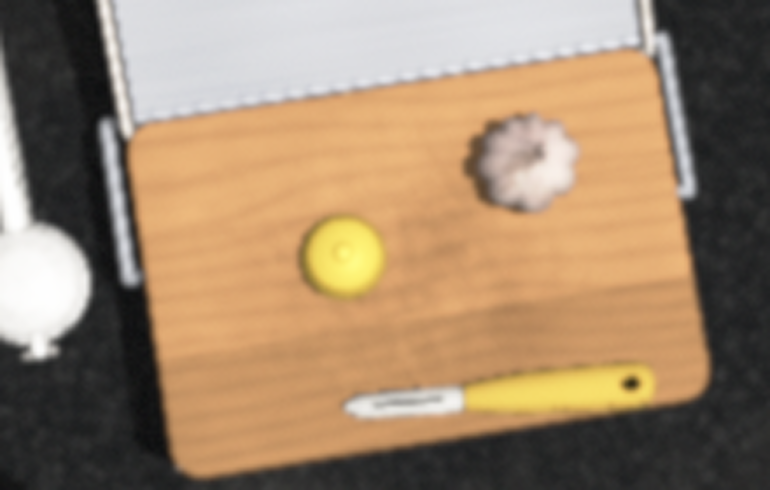

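The crop shows a yellow dome with a nipple near (343,257), garlic at (525,163), and the peeler at the front (345–655, 365–415). So the yellow dome is the target. In the edge frame it sits at x −93, y 40. I'll turn the tool so its y axis lies along caddy x.

```bash
python3 -m creep '[{"hand":0.78,"spin":10},{"hand":0.78,"spin":10},{"hand":0.78,"spin":10},{"hand":0.78,"spin":10},{"hand":0.78,"spin":10}]'; python3 -m creep '[{"hand":0.78,"spin":6.5,"tx":-0.025},{"hand":0.78,"ty":0.03,"tx":-0.025},{"hand":0.78,"ty":0.04,"tx":-0.025},{"hand":0.78,"ty":0.04,"tx":-0.025},{"hand":0.78,"ty":0.04,"tx":-0.025}]'; python3 -m creep '[{"hand":0.78,"ty":0.04},{"hand":0.78,"ty":0.03},{"hand":0.78},{"hand":0.78}]'
cat >>h.py <<'E'
def state():
    from plant import get_obs
    o=get_obs();y=np.radians(7.57);M=np.array([[np.cos(y),np.sin(y)],[-np.sin(y),np.cos(y)]])
    print("t",o["time"],"edge xy",(M@(o["tool_pos"][:2]-[561.4,348.4])).round(1),"z",o["tool_pos"][2].round(1),"rot deg",np.degrees(o["tcp_rot"]).round(2),"F",(M@o["contact_force"][:2]).round(2),o["contact_force"][2].round(2),"w",o["grip_width"].round(1),"ff",o["finger_force"])
E
python3 -c "import h;h.state()"
```

```text
invalid input at $[0]: expected keys hand, tx, ty, tz, spin
invalid input at $[0]: expected keys hand, tx, ty, tz, spin
invalid input at $[0]: expected keys hand, tx, ty, tz, spin
Traceback (most recent call last):
  File "h.py", line 18, in state
    print("t",o["time"],"edge xy",(M@(o["tool_pos"][:2]-[561.4,348.4])).round(1),"z",o["tool_pos"][2].round(1),"rot deg",np.degrees(o["tcp_rot"]).round(2),"F",(M@o["contact_force"][:2]).round(2),o["contact_force"][2].round(2),"w",o["grip_width"].round(1),"ff",o["finger_force"])
                                                                                                                                                                                                                                      ^^^^^^^^^^^^^^^^^^^^^
AttributeError: 'float' object has no attribute 'round'
```

All the keys are required in every row.

```bash
sed -i 's/o\["grip_width"\].round(1)/round(o["grip_width"],1)/' h.py
python3 -m creep '[{"hand":0.78,"tx":0,"ty":0,"tz":0,"spin":10},{"hand":0.78,"tx":0,"ty":0,"tz":0,"spin":10},{"hand":0.78,"tx":0,"ty":0,"tz":0,"spin":10},{"hand":0.78,"tx":0,"ty":0,"tz":0,"spin":10},{"hand":0.78,"tx":0,"ty":0,"tz":0,"spin":10}]'
python3 -m creep '[{"hand":0.78,"tx":0,"ty":0,"tz":0,"spin":6.5},{"hand":0.78,"tx":-0.025,"ty":0.03,"tz":0,"spin":0},{"hand":0.78,"tx":-0.025,"ty":0.04,"tz":0,"spin":0},{"hand":0.78,"tx":-0.025,"ty":0.04,"tz":0,"spin":0},{"hand":0.78,"tx":-0.025,"ty":0.04,"tz":0,"spin":0}]'
python3 -c "import h;h.state()"
```

```text
time: 0.72
tool_pos: [228.1, 472.6, 240.3]
tcp_rot: [-3.141, 0.001, 1.813]
contact_force: [-0.8, 0.5, -0.5]
grip_width: 71.9
finger_force: 0.0
time: 1.35
tool_pos: [391.4, 393.1, 240.4]
tcp_rot: [-3.141, 0.0, 1.706]
contact_force: [-0.1, 0.6, -0.1]
grip_width: 72.0
finger_force: 0.0
t 1.35 edge xy [-162.6   66.7] z 240.4 rot deg [-1.7997e+02  1.0000e-02  9.7740e+01] F [0.01 0.59] -0.15 w 72.0 ff 0.0
```

```bash

python3 -m creep '[{"hand":0.78,"tx":-0.013,"ty":0.035,"tz":0,"spin":0},{"hand":0.78,"tx":-0.014,"ty":0.035,"tz":0,"spin":0},{"hand":0.78,"tx":0,"ty":0,"tz":0.03,"spin":0},{"hand":0.78,"tx":0,"ty":0,"tz":0.03,"spin":0},{"hand":0.78,"tx":0,"ty":0,"tz":0,"spin":0}]'
python3 - <<'E'
from h import *;state()
from plant import cams
a=cams.capture("side")["color"][120:300,210:450,::-1];b=cams.capture("top")["color"][170:310,220:440,::-1]
a=cv2.resize(a,(400,300));b=cv2.resize(b,(400,300));cv2.imwrite("pics/p2.png",np.hstack([a,b]))
E
```

```text
time: 1.98
tool_pos: [462.1, 375.6, 178.1]
tcp_rot: [-3.136, 0.002, 1.705]
contact_force: [-0.5, 0.4, 1.3]
grip_width: 71.7
finger_force: 0.0
t 1.975 edge xy [-94.9  40. ] z 178.1 rot deg [-1.7968e+02  1.4000e-01  9.7710e+01] F [-0.48  0.43] 1.27 w 71.7 ff 0.0
```

View pics/p2.png

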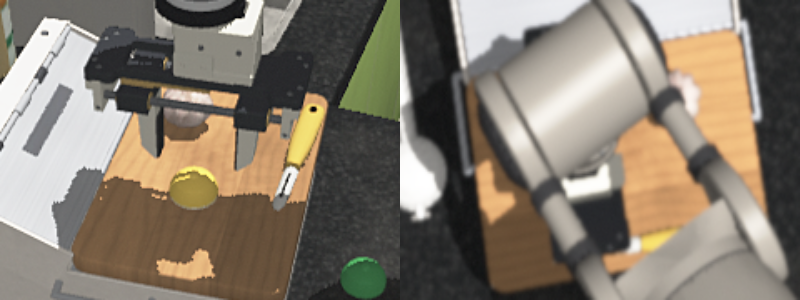

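The side view shows the fingers over the lemon, tips near (150,155) and (245,165), with the lemon at (193,188), which is full-frame (326,233). One check of that ray before I go down.

```bash
python3 - <<'E'
from h import *
d=pickle.load(open("d.pkl","rb"));T,S=d["top"],d["side"]
p,e=tri(T,(317.7,243),S,(326,232.8));print(p,e)
p=onz(S,(326,232.8),128);y=np.radians(7.57);M=np.array([[np.cos(y),np.sin(y)],[-np.sin(y),np.cos(y)]]);print(M@(p[:2]-[561.4,348.4]))
E
```

```text
[465.28304493 376.01365699 124.78794873] 1.2140141238080295
[-91.81884394  43.50008516]
```

The two views agree (1.2 mm ray gap, height plausible). Lowering now.

```bash

python3 -m creep '[{"hand":0.78,"tx":0,"ty":0.003,"tz":0.015,"spin":0},{"hand":0.78,"tx":0,"ty":0,"tz":0.015,"spin":0},{"hand":0.78,"tx":0,"ty":0,"tz":0.01,"spin":0},{"hand":0.78,"tx":0,"ty":0,"tz":0,"spin":0}]'
python3 - <<'E'
from h import *;state()
from plant import cams
a=cams.capture("side")["color"][120:300,210:450,::-1]
cv2.imwrite("pics/p3.png",cv2.resize(a,(720,540)))
E
```

```text
time: 2.58
tool_pos: [465.8, 376.7, 139.6]
tcp_rot: [-3.14, 0.001, 1.706]
contact_force: [-0.5, -0.4, -0.0]
grip_width: 71.2
finger_force: 0.0
t 2.575 edge xy [-91.1  40.6] z 139.6 rot deg [-1.7989e+02  5.0000e-02  9.7730e+01] F [-0.55 -0.31] -0.02 w 71.2 ff 0.0
```

View pics/p3.png

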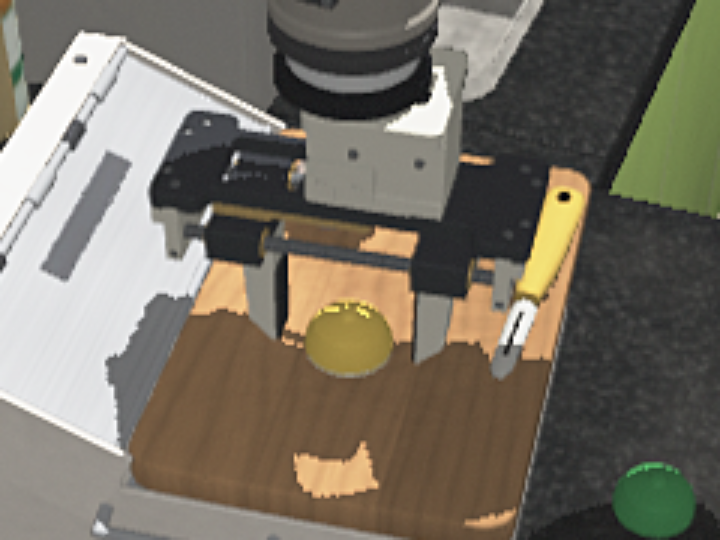

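The lemon at (348,340) sits between the fingers at (265,320) and (432,340), with nothing touched. Pushing back now.

```bash

python3 -m creep '[{"hand":0.78,"tx":0,"ty":0.01,"tz":0,"spin":0},{"hand":0.78,"tx":0,"ty":0.01,"tz":0,"spin":0},{"hand":0.78,"tx":0,"ty":0.01,"tz":0,"spin":0},{"hand":0.78,"tx":0,"ty":0.01,"tz":0,"spin":0},{"hand":0.78,"tx":0,"ty":0.01,"tz":0,"spin":0}]'
python3 -m creep '[{"hand":0.78,"tx":0,"ty":0.01,"tz":0,"spin":0},{"hand":0.78,"tx":0,"ty":0.01,"tz":0,"spin":0},{"hand":0.78,"tx":0,"ty":0.01,"tz":0,"spin":0},{"hand":0.78,"tx":0,"ty":0.007,"tz":0,"spin":0},{"hand":0.78,"tx":0,"ty":0.005,"tz":0,"spin":0}]'
python3 - <<'E'
from h import *;state()
from plant import cams
a=cams.capture("side")["color"][120:300,170:410,::-1]
cv2.imwrite("pics/p4.png",cv2.resize(a,(720,540)))
E
```

```text
time: 3.25
tool_pos: [516.6, 383.7, 140.7]
tcp_rot: [3.142, -0.0, 1.706]
contact_force: [-0.4, 0.4, -0.2]
grip_width: 71.3
finger_force: 0.2
time: 3.88
tool_pos: [557.7, 389.3, 140.7]
tcp_rot: [-3.141, 0.0, 1.706]
contact_force: [-1.2, -0.4, 0.6]
grip_width: 71.5
finger_force: 0.9
t 3.875 edge xy [ 1.7 41.1] z 140.7 rot deg [-179.97    0.     97.73] F [-1.29 -0.25] 0.59 w 71.5 ff 0.9114389168098569
```

View pics/p4.png

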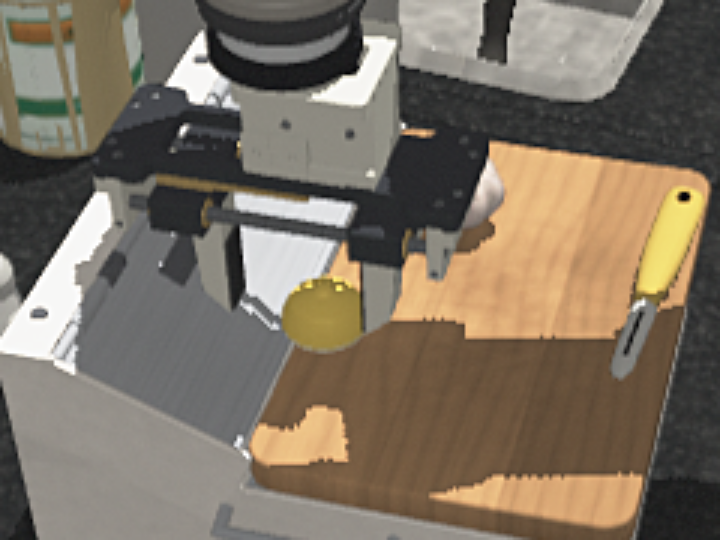

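The flap is pushed in by the leading finger at (220,290). The lemon at (322,315) is at the edge with the trailing finger behind it. I'll keep pushing slowly.

```bash

python3 -m creep '[{"hand":0.78,"tx":0,"ty":0.004,"tz":0,"spin":0},{"hand":0.78,"tx":0,"ty":0.004,"tz":0,"spin":0},{"hand":0.78,"tx":0,"ty":0.004,"tz":0,"spin":0},{"hand":0.78,"tx":0,"ty":0.004,"tz":0,"spin":0},{"hand":0.78,"tx":0,"ty":0.004,"tz":0,"spin":0}]'
python3 -m creep '[{"hand":0.78,"tx":0,"ty":0.004,"tz":0,"spin":0},{"hand":0.78,"tx":0,"ty":0.003,"tz":0,"spin":0},{"hand":0.78,"tx":0,"ty":0,"tz":0,"spin":0}]'
python3 - <<'E'
from h import *;state()
from plant import cams
a=cams.capture("side")["color"][120:300,170:410,::-1]
cv2.imwrite("pics/p5.png",cv2.resize(a,(720,540)))
E
```

```text
time: 4.55
tool_pos: [577.4, 392.0, 140.7]
tcp_rot: [-3.141, 0.0, 1.706]
contact_force: [-3.4, 0.1, 1.1]
grip_width: 71.3
finger_force: 1.3
time: 4.92
tool_pos: [584.2, 392.9, 140.4]
tcp_rot: [-3.141, 0.0, 1.706]
contact_force: [-4.4, 0.0, -0.2]
grip_width: 71.6
finger_force: 1.3
t 4.925 edge xy [28.5 41.1] z 140.4 rot deg [-1.7998e+02  1.0000e-02  9.7730e+01] F [-4.35  0.58] -0.23 w 71.6 ff 1.2552310153841972
```

View pics/p5.png

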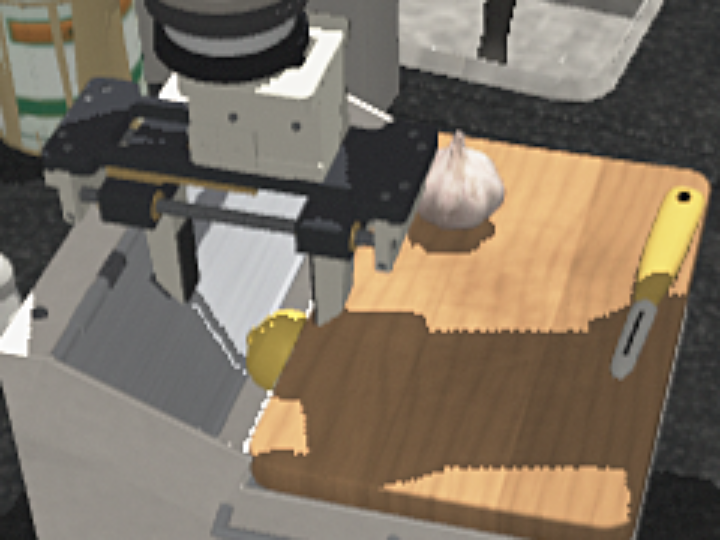

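The lemon is tipping over the edge at (275,345), and the flap is held well open. I'll hold and check by mask whether it has dropped.

```bash

cat >>h.py <<'E'
def yel():
    from plant import cams
    for n,b in(("side",(235,215,330,275)),):
        h=cv2.cvtColor(cams.capture(n)["color"],cv2.COLOR_RGB2HSV);x0,y0,x1,y1=b
        m=cv2.inRange(h,(23,100,60),(34,255,255))[y0:y1,x0:x1];q=np.argwhere(m);print(n,len(q),(q.mean(0)[::-1]+[x0,y0]) if len(q) else "")
E
python3 -m creep '[{"hand":0.78,"tx":0,"ty":0,"tz":0,"spin":0},{"hand":0.78,"tx":0,"ty":0,"tz":0,"spin":0}]'
python3 -c "import h;h.state();h.yel()"
```

```text
time: 5.22
tool_pos: [584.3, 392.9, 140.9]
tcp_rot: [3.141, -0.0, 1.706]
contact_force: [-2.4, 0.1, -0.3]
grip_width: 71.4
finger_force: 1.2
t 5.225 edge xy [28.6 41.1] z 140.9 rot deg [ 1.7997e+02 -1.0000e-02  9.7730e+01] F [-2.35  0.38] -0.31 w 71.4 ff 1.1558900959789753
side 249 [260.88353414 234.83935743]
```

```bash

python3 -m creep '[{"hand":0.78,"tx":0,"ty":0.003,"tz":0,"spin":0},{"hand":0.78,"tx":0,"ty":0.002,"tz":0,"spin":0},{"hand":0.78,"tx":0,"ty":0,"tz":0,"spin":0}]'
python3 - <<'E'
from h import *;state();yel()
from plant import cams
a=cams.capture("side")["color"][180:270,220:340,::-1]
cv2.imwrite("pics/p6.png",cv2.resize(a,(720,540),interpolation=cv2.INTER_CUBIC))
E
```

```text
time: 5.65
tool_pos: [587.9, 393.5, 140.1]
tcp_rot: [-3.138, 0.001, 1.706]
contact_force: [-8.0, -1.9, 0.4]
grip_width: 71.6
finger_force: 3.2
t 5.65 edge xy [32.2 41.2] z 140.1 rot deg [-1.7979e+02  3.0000e-02  9.7740e+01] F [-8.2  -0.85] 0.37 w 71.6 ff 3.2400093600153923
side 30 [252.63333333 264.06666667]
```

View pics/p6.png

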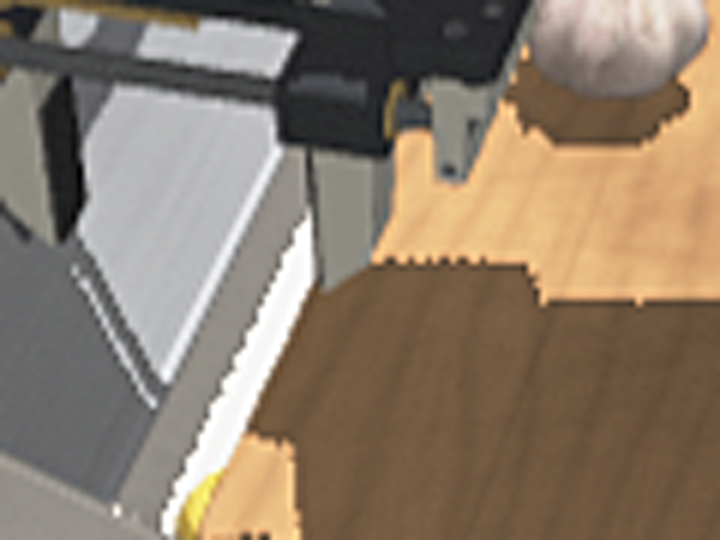

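The lemon has left the edge. A yellow patch shows deep inside the mouth at crop (200,510). I'll hold and check that it rests.

```bash

python3 -m creep '[{"hand":0.78,"tx":0,"ty":-0.002,"tz":0,"spin":0},{"hand":0.78,"tx":0,"ty":0,"tz":0,"spin":0},{"hand":0.78,"tx":0,"ty":0,"tz":0,"spin":0},{"hand":0.78,"tx":0,"ty":0,"tz":0,"spin":0}]'
python3 - <<'E'
from h import *;state();yel()
E
python3 -m creep '[{"hand":0.78,"tx":0,"ty":0,"tz":0,"spin":0},{"hand":0.78,"tx":0,"ty":0,"tz":0,"spin":0}]' >/dev/null
python3 - <<'E'
from h import *;yel()
from plant import cams
a=cams.capture("side")["color"][180:300,220:380,::-1]
cv2.imwrite("pics/p7.png",cv2.resize(a,(720,540),interpolation=cv2.INTER_CUBIC))
E
```

```text
time: 6.25
tool_pos: [586.4, 393.3, 140.8]
tcp_rot: [-3.14, 0.0, 1.706]
contact_force: [-5.7, -1.5, 1.5]
grip_width: 71.6
finger_force: 3.1
t 6.25 edge xy [30.7 41.2] z 140.8 rot deg [-1.799e+02  1.000e-02  9.774e+01] F [-5.9  -0.77] 1.46 w 71.6 ff 3.1140346080064774
side 34 [252.29411765 264.23529412]
side 35 [252.25714286 264.28571429]
```

View pics/p7.png

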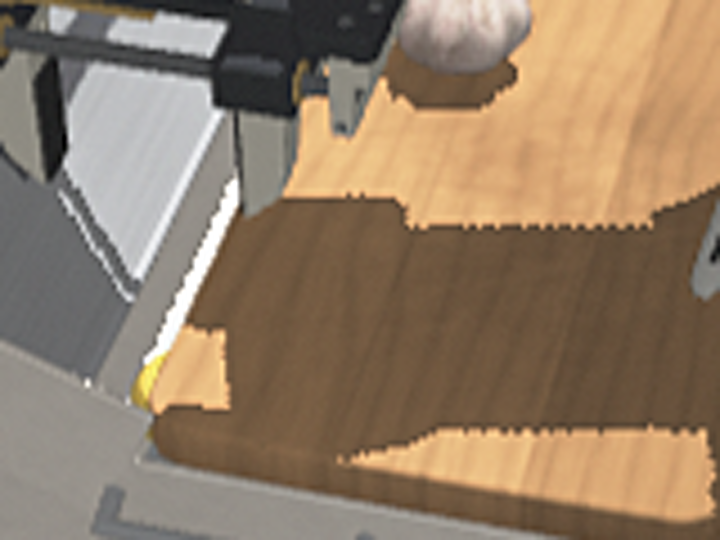

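The lemon is at rest in the box: the patch has not moved between frames. Drawing the fingers out with the flap following, then lifting.

```bash

python3 -m creep '[{"hand":0.78,"tx":0,"ty":-0.01,"tz":0,"spin":0},{"hand":0.78,"tx":0,"ty":-0.01,"tz":0,"spin":0},{"hand":0.78,"tx":0,"ty":-0.01,"tz":0,"spin":0},{"hand":0.78,"tx":0,"ty":-0.01,"tz":0,"spin":0},{"hand":0.78,"tx":0,"ty":-0.01,"tz":0,"spin":0}]'
python3 -m creep '[{"hand":0.78,"tx":0,"ty":-0.01,"tz":0,"spin":0},{"hand":0.78,"tx":0,"ty":-0.01,"tz":0,"spin":0},{"hand":0.78,"tx":0,"ty":-0.01,"tz":0,"spin":0},{"hand":0.78,"tx":0,"ty":-0.01,"tz":0,"spin":0},{"hand":0.78,"tx":0,"ty":-0.005,"tz":0,"spin":0}]'
python3 -m creep '[{"hand":0.78,"tx":0,"ty":0,"tz":-0.02,"spin":0},{"hand":0.78,"tx":0,"ty":0,"tz":-0.04,"spin":0},{"hand":0.78,"tx":0,"ty":0,"tz":-0.04,"spin":0},{"hand":0.78,"tx":0,"ty":-0.04,"tz":-0.02,"spin":0},{"hand":0.78,"tx":0,"ty":-0.04,"tz":0,"spin":0}]'
python3 -m creep '[{"hand":0.78,"tx":0,"ty":-0.04,"tz":0,"spin":0},{"hand":0.78,"tx":0,"ty":0,"tz":0,"spin":0},{"hand":0.78,"tx":0,"ty":0,"tz":0,"spin":0},{"hand":0.78,"tx":0,"ty":0,"tz":0,"spin":0}]'
python3 - <<'E'
from h import *;state()
from plant import cams
cv2.imwrite("pics/p8.png",cams.capture("side")["color"][100:360,150:450,::-1])
E
```

```text
time: 7.28
tool_pos: [536.9, 386.5, 140.7]
tcp_rot: [3.142, -0.0, 1.706]
contact_force: [1.0, 1.0, 0.4]
grip_width: 71.2
finger_force: 0.1
time: 7.9
tool_pos: [492.4, 380.5, 140.8]
tcp_rot: [-3.142, -0.0, 1.706]
contact_force: [0.0, 0.0, 0.8]
grip_width: 71.6
finger_force: 0.0
time: 8.52
tool_pos: [413.7, 370.0, 262.6]
tcp_rot: [3.138, -0.002, 1.705]
contact_force: [-0.6, 0.2, -0.7]
grip_width: 71.4
finger_force: 0.0
time: 9.02
tool_pos: [375.2, 364.5, 260.5]
tcp_rot: [3.141, -0.0, 1.705]
contact_force: [0.5, 0.3, -0.6]
grip_width: 71.9
finger_force: 0.0
t 9.025 edge xy [-182.5   40.5] z 260.5 rot deg [179.98  -0.    97.69] F [0.5  0.28] -0.57 w 71.9 ff 0.0
```

View pics/p8.png

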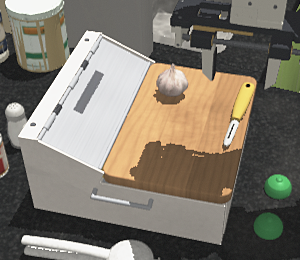

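The flap is shut at the board's edge, the board has no lemon on it, and the garlic (171,85) and the peeler (238,115) have not moved. The gripper is clear, so I'm handing in.

```bash
python3 -c "from plant import close_job;print(close_job())"
```

```text
the job is handed in; nothing more can be done
None
```

The half lemon was pushed over the board's rear edge into the waste box while a finger held the flap open. In the last picture the flap is shut and the garlic and peeler are in place. The job is handed in at about 9 s; `close_job()` returned no verdict.

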